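Load the recorder charger with its isolator off

ROBOT

A 6-joint arm with a two-finger parallel gripper is mounted at the origin on the work surface. World frame = base frame: x ahead of the robot, y to its left, z up, the work surface at z = 0. Lengths are in m, angles in degrees, forces in N, time in s.
With the tool pointing down it reaches from about 0.325 to 0.775 m from the base axis. Payload 5.5 kg.
Tool frame: the origin (TCP) lies at the centre of the arm's flange, where the gripper is bolted on; the fingertips stand 182 mm ahead of it and the grasp point (between the pads) lies 163 mm ahead of it; z points along the fingers, y is the line along which they close (so a half turn about z gives the same grasp; the last joint's range is limited). The gripper opens to 88 mm and grips with 3 to 60 N. Pads are 20 mm wide; open, the fingers measure 115 mm over their backs; the gripper's body (75 mm by 178 mm) begins 61 mm behind the grasp point.
Start: joints at [71.293, 5.22, 70.514, -0, 104.267, -3.249], TCP at [0.16, 0.578, 0.405] pointing down, gripper open.
Joint ranges: [-164.24, 164.24], [-49.07, 125.15], [9.68, 141.18], [-86.29, 266.29], [3.28, 154.24], [-151.56, 151.56]. Speed limits (degrees/s): [147.25, 147.25, 172.46, 180, 180, 180].

INTERFACE

Orientations are given as [roll, pitch, yaw] about the fixed x, y, z axes, in that order (R = Rz(yaw) Ry(pitch) Rx(roll)).
In Python, from station import r gives the robot as it stands. The module is installed in compiled form; this text tells all that it offers. Calls block until the motion is done:
- r.reach(position, orientation): joint-space move of the TCP to a pose.
- r.servo_line(position, rotation=None, speed=0.15): straight line of the TCP; rotation=None keeps the orientation; speed is the mean speed in m/s.
- r.move_joints(angles): joint-space move.
- r.let_go() and r.grab(squeeze=None): open the fingers fully, or close them until they stop; squeeze is the grip in N (None keeps the last).
- r.wait(seconds).
- r.inverse_kinematics(position, orientation): joint angles nearest the present ones, or None.
- r.sense(): the state.
- r.snapshot(name): name is "scene" or "top"; returns a dict with "frame" (384x512x3 uint8, red, green, blue), "fx", "fy", "cx", "cy" (pixels), "dist_coeffs" ([k1, k2, p1, p2, k3] as OpenCV has them; the pictures are not rectified), "R" (3x3) and "t" (3): a world point X has camera coordinates R X + t. Camera axes: x right, y down, z forward; pixel columns grow to the right and rows downward; lengths in m; the calibration is good to about 2 mm. A picture is of the moment at which its call begins. There is no depth.
A pose or a line that the arm cannot do raises r.IKError and nothing moves.
- r.hand_in(): hands the job in; it is judged then, once.
The state is a dict: "clock": time; "joints": joint angles; "joint_vel": joint speeds; "joint_torque": joint torques, N m; "tcp_pos": TCP position; "orientation": TCP orientation; "contact_force": force on the tool from outside, world axes, zero at the start; "torque": the same for the moment, N m; "opening": finger opening in m; "gripper_force": force on a finger pad.
Only numpy, scipy, OpenCV 4.12 (cv2) and the standard library are available. Lean on these libraries where they do the work, as an engineer would, in place of code of your own. Each camera call takes 0.05 s, during which the arm holds its last target. There are 200 camera calls.

TASK

Switch the charger's isolator (the lever with the ball knob) fully off, and only then lay the two loose battery packs flat on the floors of the two empty bays of the charging tray. With both in and let go, switch the same isolator fully on again; leave the T-bar isolator on, and the packs already charging and the other things on the desk where they are.

Things in the scene. Friction and masses are not known exactly. Their poses are not given: they have to be found in the camera images.
- charger_lever (a joint): Lever of the charger's isolator, the one with a round dark steel ball knob (26 mm) on a 10 mm steel stem. 0 = off (leans 0.6 rad from vertical towards the isolator's -x, to the robot), 1.2 = on (leans 0.6 rad the other way, to the riser's board). Weighted: past the middle it drops to the nearer end and stays there; about 1 N at the knob moves it. Starts on.
- charger_switch: Grey isolator box (72 x 56 x 22 mm along x, y, z) fixed to the desk, carrying the ball-knob lever. Origin at the centre of its underside, z up; the lever swings in its x-z plane. The hinge axis is along y, 30 mm above the origin; the ball's centre is 70 mm from the hinge, at x = 70 sin(q - 0.6) mm, z = 30 + 70 cos(q - 0.6) mm for joint value q.
- charger_knob (a point): Centre of the ball knob of the charger's isolator lever (moves with the lever).
- outlet_lever (a joint): Lever of the other isolator, alike but with a T-bar (16 mm thick, 46 mm long across the swing) in place of the ball; same values. It starts on (1.2) and must stay on.
- outlet_switch: The other isolator, same box and geometry as charger_switch, with the T-bar lever, about 115 mm to one side of charger_switch (either side). Leave it on.
- riser: Grey riser fixed behind the isolators. Origin on the desk below its board's centre, z up. Board 200 x 340 mm (x, y), underside 150 mm, top 168 mm up, paper on it to 191 mm; its front edge (x = -100 mm) lies over the knobs of levers that are on: an upright gripper there would hit it, so tilt it 25 to 45 degrees, body leaning back to the robot. Side panels at y = +-161 mm, x = -40 to 100 mm.
- charger: White charging tray, 180 x 144 x 16 mm (x, y, z), fixed to the desk; four bays in two rows, centres at x = -42, 42 mm and y = -32, 32 mm, 67 x 37 mm and 10 mm deep. Origin at the centre of its underside, z up.
- bay1: Empty bay of the charging tray. Origin at the centre of the bay's floor (about 6 mm above the desk), z up, x along the bay's 67 mm length, y across its 37 mm width. The bay is 10 mm deep: its rim is 16 mm above the desk. Which two of the four bays are empty varies.
- bay2: Empty bay of the charging tray. Origin at the centre of the bay's floor (about 6 mm above the desk), z up, x along the bay's 67 mm length, y across its 37 mm width. The bay is 10 mm deep: its rim is 16 mm above the desk. Which two of the four bays are empty varies.
- pack1: Recorder battery pack lying flat loose on the desk: grey and black block 60 x 30 x 24 mm (x, y, z), 80 g. Origin at the centre of its underside, z up, x along its length. To be charged; either pack may go in either empty bay, either way round.
- pack2: The second battery pack lying on the desk, the same as pack1.
- loaded1: A battery pack just like pack1, already charging in one of the other two bays; leave it there. Origin at the centre of its underside.
- loaded2: A battery pack just like pack1, already charging in one of the other two bays; leave it there. Origin at the centre of its underside.
- recorder: Standing loose on the desk; a bystander. White recorder, 85 x 58 x 24 mm (x, y, z). Origin at the centre of its underside.
- mouse: Standing loose on the desk; a bystander. Black computer mouse, 92 x 56 x 33 mm (x, y, z). Origin at the centre of its underside.
- buffer1: Standing loose on the desk; a bystander. Green screw-cap bottle, 52 mm across and 100 mm tall. Origin at the centre of its underside.
- buffer2: Standing loose on the desk; a bystander. Clear screw-cap bottle, 52 mm across and 100 mm tall. Origin at the centre of its underside.
- cup: Standing loose on the desk; a bystander. White cup, 68 mm across and 85 mm tall. Origin at the centre of its underside.
Things that resemble listed ones, but are neither listed nor needed, are in the scene too. Leave any red look-alike of the pack1 alone.

How it is judged (in metres and radians):
On the way, in this order (a step that is already met when the one before it is completed fails the run):
1. the ball-knob lever is fully off (joint below 0.12) while both loose packs are still away from the tray (more than 0.13 m from its centre) (value of joint charger_lever below 0.12 rad and horizontal distance between each of pack1, pack2 and charger above 0.13 m), for 0.2 s.
2. both loose packs lie flat on the floors of the empty bays, let go, with the lever still off (value of joint charger_lever below 0.12 rad and (((x of pack1 in the frame of bay1 between -0.008 and 0.008 m and y of pack1 in the frame of bay1 between -0.008 and 0.008 m and z of pack1 in the frame of bay1 below 0.003 m and angle between pack1's own z axis and vertical below 0.1 rad) and (x of pack2 in the frame of bay2 between -0.008 and 0.008 m and y of pack2 in the frame of bay2 between -0.008 and 0.008 m and z of pack2 in the frame of bay2 below 0.003 m and angle between pack2's own z axis and vertical below 0.1 rad)) or ((x of pack1 in the frame of bay2 between -0.008 and 0.008 m and y of pack1 in the frame of bay2 between -0.008 and 0.008 m and z of pack1 in the frame of bay2 below 0.003 m and angle between pack1's own z axis and vertical below 0.1 rad) and (x of pack2 in the frame of bay1 between -0.008 and 0.008 m and y of pack2 in the frame of bay1 between -0.008 and 0.008 m and z of pack2 in the frame of bay1 below 0.003 m and angle between pack2's own z axis and vertical below 0.1 rad))) and contact force between each of pack1, pack2 and the fingers below 0.1 N), for 0.2 s.
At the end, for the whole second after the job is handed in: The ball-knob lever is on (joint above 1.08 of 1.2), the T-bar lever is on (above 1.08), and one loose pack lies in each empty bay: within 8 mm of the bay's centre in x and y, underside within 3 mm of the floor, tilted less than 0.1 rad, at rest (below 0.02 m/s) (value of joint each of charger_lever, outlet_lever above 1.08 rad and (((x of pack1 in the frame of bay1 between -0.008 and 0.008 m and y of pack1 in the frame of bay1 between -0.008 and 0.008 m and z of pack1 in the frame of bay1 below 0.003 m and angle between pack1's own z axis and vertical below 0.1 rad) and (x of pack2 in the frame of bay2 between -0.008 and 0.008 m and y of pack2 in the frame of bay2 between -0.008 and 0.008 m and z of pack2 in the frame of bay2 below 0.003 m and angle between pack2's own z axis and vertical below 0.1 rad)) or ((x of pack1 in the frame of bay2 between -0.008 and 0.008 m and y of pack1 in the frame of bay2 between -0.008 and 0.008 m and z of pack1 in the frame of bay2 below 0.003 m and angle between pack1's own z axis and vertical below 0.1 rad) and (x of pack2 in the frame of bay1 between -0.008 and 0.008 m and y of pack2 in the frame of bay1 between -0.008 and 0.008 m and z of pack2 in the frame of bay1 below 0.003 m and angle between pack2's own z axis and vertical below 0.1 rad))) and linear speed of each of pack1, pack2 below 0.02 m/s); the robot touches nothing.
It fails at once if the other isolator's T-bar lever is moved (value of joint outlet_lever below 0.9 rad).
It fails at once if a bystander (recorder, mouse, a bottle, the cup) is pushed more than 30 mm or knocked over (distance of any of recorder, mouse, buffer1, buffer2, cup from where it was at the start of the episode above 0.03 m or angle between any of recorder, mouse, buffer1, buffer2, cup's own z axis and vertical above 0.5 rad).
It fails at once if a pack already charging is taken or knocked out of its bay (moved more than 15 mm) (distance of any of loaded1, loaded2 from where it was at the start of the episode above 0.015 m).
It also fails if it takes over 72 s, if anything falls off the work surface, if the arm or the gripper's body presses on something with over 40 N, if the wrist force passes 120 N, or if a joint passes its speed limit or range.

## Working session

There is one attempt and no reset: what is moved stays moved. The work goes in short steps, each a Python script; the robot and the scene stay as the last script left them, time stands still between calls to the robot, and variables do not carry over. Pictures are saved under pics/ and viewed, at most 10 in all, crops included, and the job is handed in when it is done.

```bash
mkdir -p pics; cat > h.py <<'E'
import numpy as np, cv2
from station import r
def snap(n,f):
    s=r.snapshot(n); cv2.imwrite('pics/'+f,cv2.cvtColor(s['frame'],cv2.COLOR_RGB2BGR)); return s
def K(s): return np.array([[s['fx'],0,s['cx']],[0,s['fy'],s['cy']],[0,0,1.]])
def px(s,P):
    R=np.array(s['R']); return cv2.projectPoints(np.array(P,float).reshape(-1,3),cv2.Rodrigues(R)[0],np.array(s['t'],float),K(s),np.array(s['dist_coeffs'],float))[0].reshape(-1,2)
def ray(s,uv,z):
    n=cv2.undistortPoints(np.array(uv,float).reshape(-1,1,2),K(s),np.array(s['dist_coeffs'],float)).reshape(-1,2)
    R=np.array(s['R']);t=np.array(s['t']);c=-R.T@t
    d=np.c_[n,np.ones(len(n))]@R
    return c+d*((z-c[2])/d[:,2])[:,None]
E
python3 - <<'E'
from h import *
import pickle
for n in('top','scene'):
    s=snap(n,n+'0.png'); pickle.dump(s,open(n+'.pkl','wb'))
    R=np.array(s['R']); print(n,-R.T@np.array(s['t']),R[2],s['fx'])
    im=cv2.imread(f'pics/{n}0.png'); cv2.imwrite(f'pics/{n}0b.png',cv2.resize(im,(800,600),interpolation=cv2.INTER_CUBIC))
E
```

```text
top [0.30407074 0.04908909 1.2167677 ] [ 0.17958138 -0.02153962 -0.98350728] 384.41736778636584
scene [0.80785976 0.70944405 1.00349664] [-0.22584447 -0.58832417 -0.77644636] 367.4013381794674
```

View pics/top0b.png

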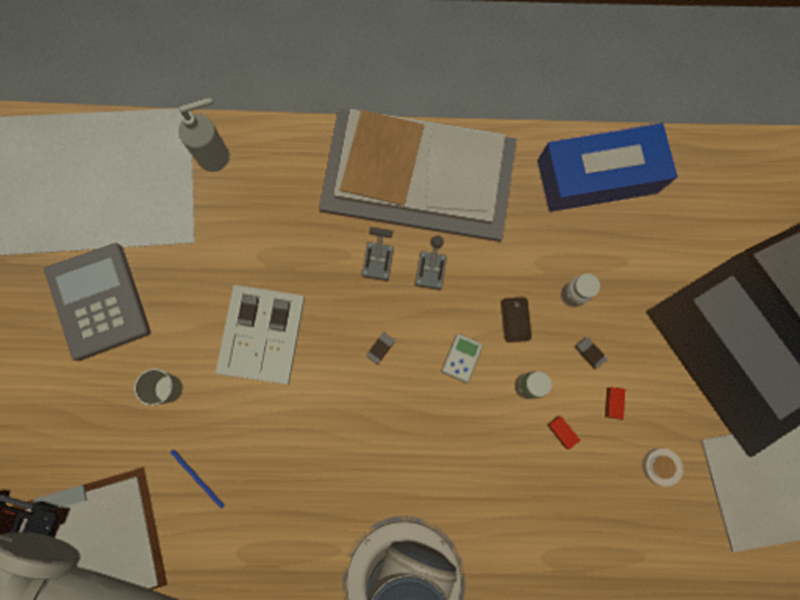

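View pics/scene0b.png

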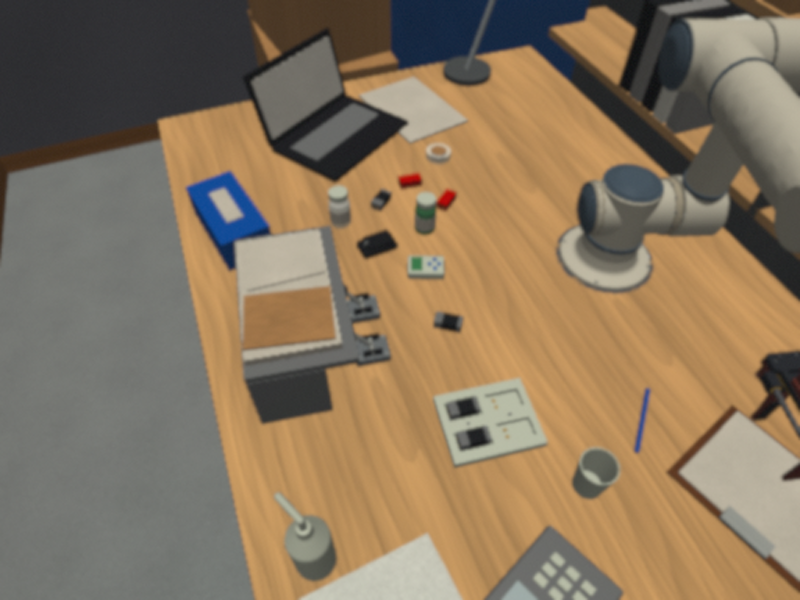

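The top view shows the ball knob at (437,242) and the T-bar at (380,232). The loose grey/black packs are at (381,348) and (590,352), with red look-alikes at (565,432) and (616,403) that I'll leave alone. The tray is at (260,335) with its near-row bays empty. Next is one enlarged crop to confirm these and read corners.

```bash
python3 - <<'E'
import cv2,numpy as np
im=cv2.imread('pics/top0.png')
P=[]
for (u,v) in[(244,223),(378,225),(166,214),(260,163)]:
    c=cv2.resize(im[v-37:v+38,u-50:u+50],(400,300),interpolation=cv2.INTER_CUBIC)
    c=cv2.convertScaleAbs(c,alpha=1.6)
    for k in range(0,100,10):
        cv2.line(c,(k*4+2,0),(k*4+2,6 if k!=50 else 14),(0,255,0),1)
        if k<75: cv2.line(c,(0,k*4+2),(6,k*4+2),(0,255,0),1)
    P.append(c)
cv2.imwrite('pics/c1.png',np.vstack([np.hstack(P[:2]),np.hstack(P[2:])]))
E
```

```text
(no output)
```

View pics/c1.png

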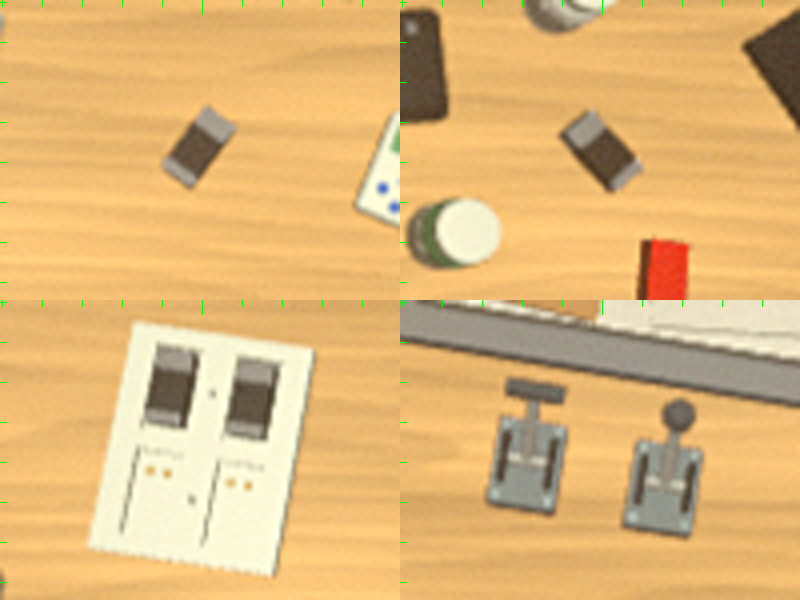

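The crop confirms both grey/black packs, the ball lever right of the T-bar, and empty near-row bays. I'll fit the poses by silhouette in both cameras.

```bash
cat > fit.py <<'E'
from h import *
from scipy.optimize import minimize
S=8
def mask(s,uv,half):
    im=cv2.cvtColor(s['frame'],cv2.COLOR_RGB2HSV)
    u,v=np.round(uv).astype(int); x0,y0=u-half,v-half
    c=cv2.resize(s['frame'][y0:v+half,x0:u+half],None,fx=S,fy=S,interpolation=cv2.INTER_CUBIC)
    h=cv2.cvtColor(c,cv2.COLOR_RGB2HSV)
    m=(h[...,1]<95).astype(np.uint8)
    cs,_=cv2.findContours(m,cv2.RETR_EXTERNAL,cv2.CHAIN_APPROX_NONE)
    ctr=np.array([half*S,half*S])
    cs=[c for c in cs if cv2.contourArea(c)>1500]
    k=min(cs,key=lambda c:np.linalg.norm(c.reshape(-1,2).mean(0)-ctr))
    o=np.zeros_like(m); cv2.drawContours(o,[k],-1,1,-1); return o,x0,y0
def box(p,d,z0=0):
    x,y,a=p; c,s=np.cos(a),np.sin(a)
    return [[x+c*i*d[0]/2-s*j*d[1]/2,y+s*i*d[0]/2+c*j*d[1]/2,z] for i in(-1,1) for j in(-1,1) for z in(z0,z0+d[2])]
def fit(ss,p0,d,half,z0=0):
    ms=[mask(s,px(s,[[p0[0],p0[1],z0+d[2]/2]])[0],half) for s in ss]
    def iou(p,i):
        m,x0,y0=ms[i]; q=(px(ss[i],box(p,d,z0))-[x0,y0]+.5)*S-.5
        o=np.zeros_like(m); cv2.fillConvexPoly(o,cv2.convexHull(np.round(q*16).astype(np.int32)),1,shift=4)
        return (o&m).sum()/(o|m).sum()
    f=lambda p:-sum(iou(p,i) for i in range(len(ss)))
    p=np.array(p0,float)
    for k in(1,.3): p=minimize(f,p,method='Nelder-Mead',options=dict(initial_simplex=np.vstack([p]+[p+k*e for e in np.diag([.008,.008,.2])]))).x
    return p,[round(float(iou(p,i)),3) for i in range(len(ss))]
E
python3 - <<'E'
from fit import *
import pickle
T,C=[pickle.load(open(n+'.pkl','rb')) for n in('top','scene')]
nat=lambda c,pts:(np.array(pts,float)+.5)/4-.5+np.array(c)-[50,37]
def quad(c,pts,z):
    q=ray(T,nat(c,pts),z)[:,:2]; print('sides',[np.round(np.linalg.norm(q[i]-q[i-1]),4) for i in range(4)]); 
    ax=(q[0]+q[1]-q[2]-q[3]); m=q.mean(0); return [m[0],m[1],np.arctan2(ax[1],ax[0])]
tr=quad((166,214),[(133,21),(314,49),(274,276),(89,248)],.016); print('tray',np.round(tr,4))
sw=quad((260,163),[(238,139),(302,149),(289,237),(223,227)],.022); print('sw',np.round(sw,4))
ow=quad((260,163),[(101,115),(167,127),(154,214),(87,200)],.022); print('ow',np.round(ow,4))
print('ball',ray(T,nat((260,163),[(279,115)]),.03+.07*np.cos(.6)))
k=np.array(sw); print('ball pred',k[:2]+.07*np.sin(.6)*np.array([np.cos(k[2]),np.sin(k[2])]))
print('riser front', ray(T,np.array([(321,212),(501,239)])*.64,.168))
for nm,ss in(('both',[T,C]),('top',[T]),('scene',[C])):
    print(nm,'tray',fit(ss,tr,(.18,.144,.016),60))
    for c,pts in(((244,223),[(207,106),(236,126),(193,188),(163,168)]),((378,225),[(190,110),(241,168),(212,191),(158,136)])):
        p0=ray(T,nat(c,pts),.02)[:,:2]; 
        e=p0[0]-p0[3] if c[0]==244 else p0[0]-p0[1]
        print(nm,fit(ss,[*p0.mean(0),np.arctan2(e[1],e[0])],(.06,.03,.024),22))
# bystander approximate
for n,uv,z in(('buffer green cap',(538,384),.1),('buffer clear cap',(586,287),.1),('mouse',(516,319),.03),('rec',(462,358),.02),('cup',(155,387),.085)): print(n,ray(T,[np.array(uv)*.64],z)[0][:2].round(3))
for u,v,n in((381,348,'p'),): pass
E
```

```text
sides [np.float64(0.1805), np.float64(0.1446), np.float64(0.1804), np.float64(0.1436)]
tray [ 0.4612  0.2946 -0.1193]
sides [np.float64(0.0735), np.float64(0.0521), np.float64(0.0732), np.float64(0.0531)]
sw [ 0.5999 -0.0448 -0.143 ]
sides [np.float64(0.071), np.float64(0.054), np.float64(0.0725), np.float64(0.0545)]
ow [ 0.6168  0.0642 -0.1253]
ball [[ 0.64096315 -0.05125632  0.08777349]]
ball pred [ 0.63904879 -0.05047024]
riser front [[ 0.66611537  0.16682745  0.168     ]
 [ 0.62432924 -0.16139936  0.168     ]]
both tray (array([ 0.46051315,  0.29503302, -0.12853389]), [0.975, 0.972])
both (array([ 0.43691101,  0.05242925, -0.53959835]), [0.329, 0.75])
both (array([ 0.43953874, -0.37253356,  0.84084481]), [0.261, 0.693])
top tray (array([ 0.46172521,  0.29578984, -0.1279896 ]), [0.988])
top (array([ 0.44493482,  0.04786059, -0.49780449]), [0.331])
top (array([ 0.44687003, -0.36616321,  0.78392489]), [0.266])
scene tray (array([ 0.45913282,  0.29350255, -0.13090882]), [0.987])
scene (array([ 0.43519012,  0.05027023, -0.57210326]), [0.755])
scene (array([ 0.43701077, -0.37595705,  0.90220138]), [0.708])
buffer green cap [ 0.368 -0.241]
buffer clear cap [ 0.554 -0.337]
mouse [ 0.501 -0.218]
rec [ 0.421 -0.11 ]
cup [0.349 0.465]
```

```bash
sed -i 's/m=(h\[...,1\]<95)/m=((h[...,1]<95)|(h[...,2]<95))/' fit.py
python3 - <<'E'
from fit import *
import pickle
T,C=[pickle.load(open(n+'.pkl','rb')) for n in('top','scene')]
for nm,ss in(('both',[T,C]),('top',[T]),('scene',[C])):
    for p in([.437,.052,-.55],[.439,-.372,.8]): print(nm,fit(ss,p,(.06,.03,.024),22))
for c in((.4373,.0515,0),(.439,-.37,0)): print([px(s,[c])[0] for s in (T,C)])
# isolator+ball consistency in scene view
w=np.array([.5999,-.0448]);u=np.array([np.cos(-.13),np.sin(-.13)])
b=w+.0395*u; q=px(C,[[*b,.0878]])[0]; print('ball scene px x1.5625',q*1.5625)
c=C['frame'][int(q[1])-25:int(q[1])+25,int(q[0])-33:int(q[0])+33]
c=cv2.resize(c,None,fx=12,fy=12,interpolation=cv2.INTER_CUBIC); c=cv2.convertScaleAbs(c,alpha=1.8)
o=np.array([int(q[0])-33,int(q[1])-25])
v=np.array([-u[1],u[0]])
pts=[[*(w+i*.036*u+j*.028*v),.022] for i in(-1,1) for j in(-1,1)]+[[*b,.0878]]
for p in px(C,pts): cv2.circle(c,tuple(int(k) for k in ((p-o+.5)*12-.5)),5,(255,0,0),1)
cv2.imwrite('pics/c2.png',c[...,::-1])
E
```

```text
both (array([ 0.43834654,  0.05450523, -0.60737349]), [0.91, 0.805])
both (array([ 0.43936075, -0.37076826,  0.81326091]), [0.868, 0.745])
top (array([ 0.43884788,  0.05372917, -0.60824787]), [0.91])
top (array([ 0.43911505, -0.37089734,  0.75368576]), [0.884])
scene (array([ 0.4356444 ,  0.05120833, -0.57020832]), [0.815])
scene (array([ 0.43699257, -0.37387391,  0.86774787]), [0.755])
[array([244.00322959, 223.26825857]), array([285.90673911, 207.27993592])]
[array([376.28356048, 225.893215  ]), array([243.29587906, 129.89081996])]
ball scene px x1.5625 [341.26286481 289.85224033]
```

View pics/c2.png

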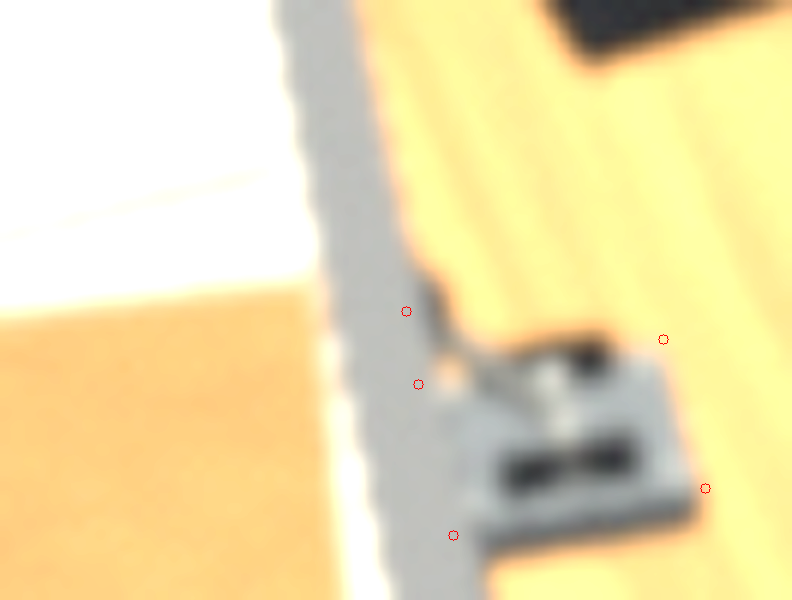

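Overlay agrees with the top view within about 1 px (3 mm), which is enough for the knob. Now I'll switch the isolator off.

```bash
cat >> h.py <<'E'
from scipy.spatial.transform import Rotation as Ro
SW=np.array([.5995,-.0450]); PS=-.130
def tilt(th=42,flip=1):
    th=np.radians(th); z=np.array([np.sin(th),0,-np.cos(th)]); y=np.array([0,flip,0.])
    M=Ro.from_euler('z',PS).as_matrix()@np.c_[np.cross(y,z),y,z]
    return Ro.from_matrix(M).as_euler('xyz',degrees=True).tolist(),M[:,2]
def ball(q):
    a=.07*np.sin(q-.6); return np.array([SW[0]+a*np.cos(PS),SW[1]+a*np.sin(PS),.03+.07*np.cos(q-.6)])
def st(*k):
    s=r.sense(); print('t',round(s['clock'],2),'F',np.round(s['contact_force'],1),'op',round(s['opening'],4),'gf',np.round(s['gripper_force'],1),'tcp',np.round(s['tcp_pos'],4))
E
python3 - <<'E'
from h import *
for f in(1,-1):
    o,z=tilt(42,f)
    for q,b in((1.2,.157),(1.2,.27),(.6,.157),(0,.157),(0,.27)):
        j=r.inverse_kinematics((ball(q)-b*z).tolist(),o); print(f,q,b,None if j is None else np.round(j,0))
E
python3 - <<'E'
from fit import *
import pickle
T,C=[pickle.load(open(n+'.pkl','rb')) for n in('top','scene')]
import fit as F
src=open('fit.py').read()
for sv in((95,120),(110,130),(120,150)):
    exec(src.replace('<95)|','<%d)|'%sv[0]).replace('[...,2]<95','[...,2]<%d'%sv[1]))
    for p in([.437,.052,-.6],[.439,-.372,.8]):
        for s in(T,C): print(sv,fit([s],p,(.06,.03,.024),22))
E
```

```text
1 1.2 0.157 [ -8. -18. 117.   0.  39. -90.]
1 1.2 0.27 [ -8. -36. 121.   0.  53. -90.]
1 0.6 0.157 [ -8. -26. 122.   0.  42. -90.]
1 0 0.157 [ -8. -34. 128.   0.  44. -90.]
1 0 0.27 None
-1 1.2 0.157 [ -8. -18. 117.   0.  39.  90.]
-1 1.2 0.27 [ -8. -36. 121.   0.  53.  90.]
-1 0.6 0.157 [ -8. -26. 122.   0.  42.  90.]
-1 0 0.157 [ -8. -34. 128.   0.  44.  90.]
-1 0 0.27 None
(95, 120) (array([ 0.4384256 ,  0.05420392, -0.62299284]), [0.957])
(95, 120) (array([ 0.43684033,  0.05291068, -0.57405034]), [0.877])
(95, 120) (array([ 0.4396829 , -0.36971983,  0.72109192]), [0.958])
(95, 120) (array([ 0.43774264, -0.37099669,  0.8111944 ]), [0.839])
(110, 130) (array([ 0.43820848,  0.05416502, -0.62262352]), [0.951])
(110, 130) (array([ 0.43706339,  0.05305348, -0.65978334]), [0.924])
(110, 130) (array([ 0.43990113, -0.36984836,  0.72036218]), [0.961])
(110, 130) (array([ 0.43745259, -0.37158019,  0.76931053]), [0.907])
(120, 150) (array([ 0.43921405,  0.05495636, -0.74248041]), [0.399])
(120, 150) (array([ 0.43685888,  0.05355396, -0.6601159 ]), [0.937])
(120, 150) (array([ 0.44784307, -0.37739667,  0.79652009]), [0.212])
(120, 150) (array([ 0.43751271, -0.37154048,  0.68634224]), [0.942])
```

```bash
python3 - <<'E'
from h import *
o,z=tilt(42,-1 )
b=.169; P=lambda q,b=b:(ball(q)-b*z).tolist()
assert all(r.inverse_kinematics(p,o) is not None for p in(P(0),P(0,.2),P(1.2,.27)))
r.reach(P(1.2,.265),o); st()
r.servo_line(P(1.2),speed=.12); st()
r.grab(8); st()
for q in(.9,.6,.3,0.0): r.servo_line(P(q),speed=.08); st()
r.let_go(); st()
snap('top','t1.png')
s=snap('scene','s1.png')
im=np.hstack([cv2.imread('pics/t1.png')[110:260,180:380],cv2.imread('pics/s1.png')[120:270,140:340]])
cv2.imwrite('pics/c3.png',cv2.resize(im,(800,300)))
E
```

```text
t 2.74 F [-0.6 -1.1 -0.4] op 0.0877 gf 0.0 tcp [ 0.463  -0.0267  0.285 ]
t 3.69 F [0.1 0.4 0.2] op 0.0878 gf 0.0 tcp [ 0.5266 -0.0354  0.214 ]
t 4.67 F [-0.4 -0.6 -0. ] op 0.0254 gf 8.0 tcp [ 0.5266 -0.0355  0.2133]
t 5.08 F [ 0.   0.4 -0.6] op 0.0256 gf 8.0 tcp [ 0.5077 -0.0329  0.2222]
t 5.49 F [ 0.8  3.3 -2.2] op 0.0255 gf 8.0 tcp [ 0.4874 -0.0301  0.2254]
t 5.9 F [-0.2  5.6 -0. ] op 0.025 gf 8.0 tcp [ 0.467  -0.0274  0.2225]
t 6.31 F [ 0.6  6.3 -0. ] op 0.0249 gf 8.0 tcp [ 0.4485 -0.0248  0.2137]
t 7.37 F [-0.6 -1.1  0.5] op 0.088 gf 0.0 tcp [ 0.4482 -0.0252  0.2134]
```

View pics/c3.png

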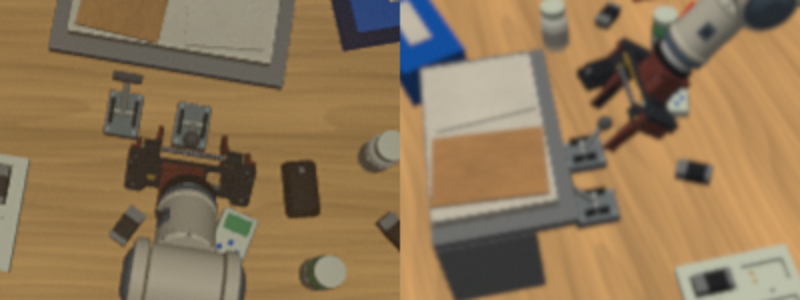

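Lever is off: in the top crop the ball is now over the box, near the gripper, and the scene crop shows it upright of the box leaning to the robot. The T-bar is untouched. Next, pack 1.

```bash
cat >> h.py <<'E'
TR=np.array([.4605,.2948]); TY=-.128
def bay(i,j): # i,j = +-1
    c,s=np.cos(TY),np.sin(TY); return TR+[c*i*.042-s*j*.032,s*i*.042+c*j*.032]
def down(yaw,flip):
    c,s=np.cos(yaw),np.sin(yaw); y=np.array([-s,c,0])*flip; z=np.array([0,0,-1.])
    return Ro.from_matrix(np.c_[np.cross(y,z),y,z]).as_euler('xyz',degrees=True).tolist()
def best(xy,z,yaw):
    c=[]
    for f in(1,-1):
        o=down(yaw,f); j=r.inverse_kinematics([*xy,z],o)
        if j is not None: c.append((abs(j[5]),o))
    return min(c)[1]
def pick(xy,yaw,tip):
    o=best(xy,tip+.182,yaw)
    r.reach([*xy,.34],o); r.servo_line([*xy,tip+.182],speed=.2); r.grab(20); st()
    r.servo_line([*xy,.36],speed=.25); st()
def probe(xy,z0,z1,lim=4,dz=.002):
    f0=np.array(r.sense()['contact_force']); z=z0
    while z>z1+1e-6:
        z=max(z-dz,z1); r.servo_line([*xy,z],speed=.04); f=np.array(r.sense()['contact_force'])-f0
        print(round(z,4),np.round(f,1),end=' | ')
        if abs(f[2])>lim or np.linalg.norm(f[:2])>10: print('CONTACT'); return z
    print(); return z
E
python3 - <<'E'
from h import *
s=r.sense(); p=np.array(s['tcp_pos']); o,z=tilt(42,-1)
r.servo_line((p-.035*z).tolist(),speed=.12)
p=np.array(r.sense()['tcp_pos']); r.servo_line([p[0],p[1],.3],speed=.15); st()
tip=.012
pick([.4377,.0537],-.63,tip)
b=bay(-1,1); print(b)
o=best(b,.3,TY); r.reach([*b,.34],o); 
# pack bottom height = tcp-.182-tip ; rim .016 
zt=lambda h:h+.182+tip
r.servo_line([*b,zt(.020)],speed=.2); st()
probe(b,zt(.020),zt(.0065)); st()
snap('scene','s2.png')
E
```

```text
t 8.46 F [-0.1  0.8 -0.9] op 0.088 gf 0.0 tcp [ 0.4251 -0.0222  0.2989]
t 12.38 F [-0.8  0.2  0.4] op 0.0298 gf 20.0 tcp [0.4377 0.0537 0.194 ]
t 13.19 F [-0.7  0.1 -2.2] op 0.0295 gf 20.0 tcp [0.4376 0.0537 0.3582]
[0.42292842 0.33189955]
t 15.06 F [-0.  -0.  -0.9] op 0.03 gf 20.0 tcp [0.4235 0.3317 0.2154]
0.212 [-0.2 -0.5  0.3] | 0.21 [ 0.5 -0.3  0.2] | 0.208 [-1.9 -0.3  0.4] | 0.206 [-0.2 -0.1  0.7] | 0.204 [ 0.1 -0.1 -0.6] | 0.202 [0.6 0.1 0.6] | 0.2005 [-0.1  0.6 -0.7] | 
t 16.81 F [-0.2  0.6 -1.6] op 0.0301 gf 20.0 tcp [0.4229 0.3319 0.2004]
```

It entered the bay without contact. I'll release, check, and fetch pack 2 with a high grip, so the opening fingers clear the pack already placed.

```bash
python3 - <<'E'
from h import *
r.let_go(); st()
p=r.sense()['tcp_pos']; r.servo_line([p[0],p[1],.34],speed=.25)
tip=.0165
pick([.4385,-.3707],.72,tip)
s=snap('top','t3.png'); s2=snap('scene','s3.png')
u=px(s,[[*TR,.01]])[0].astype(int);v=px(s2,[[*TR,.01]])[0].astype(int)
w=px(s2,[[.4385,-.3707,.17]])[0].astype(int);
cr=lambda f,u:cv2.resize(cv2.imread('pics/'+f)[max(u[1]-40,0):u[1]+40,max(u[0]-45,0):u[0]+45],(400,300),interpolation=cv2.INTER_CUBIC)
cv2.imwrite('pics/c4.png',np.hstack([cr('t3.png',u),cr('s3.png',v)]))
E
```

```text
t 17.87 F [-0.3  0.2  0.1] op 0.0879 gf 0.0 tcp [0.4229 0.3319 0.2005]
t 22.85 F [-0.6 -0.2 -0.2] op 0.0298 gf 20.0 tcp [ 0.4385 -0.3707  0.1984]
t 23.65 F [-0.7 -0.7 -2. ] op 0.0297 gf 20.0 tcp [ 0.4384 -0.3706  0.3581]
```

View pics/c4.png

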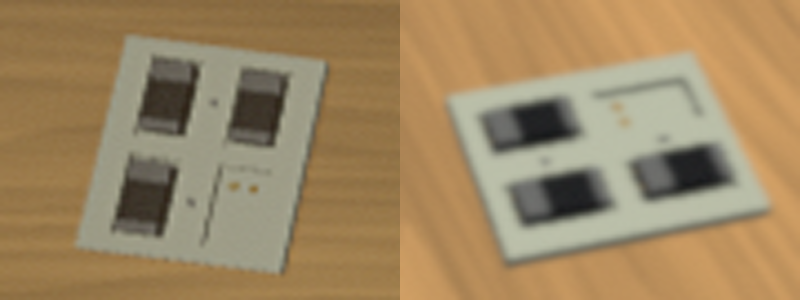

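Pack 1 lies flat in the near-left bay. Pack 2 goes in next: check the fit fully down, then raise so the tips clear 30 mm and release.

```bash
python3 - <<'E'
from h import *
tip=.0165; zt=lambda h:h+.182+tip
b=bay(-1,-1); o=best(b,.3,TY); r.reach([*b,.34],o)
r.servo_line([*b,zt(.020)],speed=.2); st()
z=probe(b,zt(.020),zt(.008)); st()
if z<zt(.0095):
    r.servo_line([*b,zt(.0145)],speed=.05); st(); r.let_go(); st()
    r.servo_line([*b,.34],speed=.25); r.reach([.4,.0,.36],down(TY,1) if r.inverse_kinematics([.4,0,.36],down(TY,1)) else o)
    s=snap('top','t4.png'); s2=snap('scene','s4.png')
    u=px(s,[[*TR,.01]])[0].astype(int);v=px(s2,[[*TR,.01]])[0].astype(int)
    cr=lambda f,u:cv2.resize(cv2.imread('pics/'+f)[u[1]-40:u[1]+40,u[0]-45:u[0]+45],(400,300),interpolation=cv2.INTER_CUBIC)
    cv2.imwrite('pics/c5.png',np.hstack([cr('t4.png',u),cr('s4.png',v)])); st()
E
```

```text
t 26.79 F [ 0.5  0.7 -0.3] op 0.0296 gf 20.0 tcp [0.4152 0.2684 0.2196]
0.2165 [-0.8 -1.6 -0. ] | 0.2145 [-0.9 -0.7  0. ] | 0.2125 [-0.1 -1.3 -0.2] | 0.2105 [-1.  -1.6 -0.6] | 0.2085 [-1.3 -1.8 -0.7] | 0.2065 [-0.1  0.8 -0.2] | 
t 28.29 F [ 0.4  1.5 -0.5] op 0.03 gf 20.0 tcp [0.4147 0.2684 0.2063]
t 28.57 F [ 0.5 -0.6 -0.8] op 0.03 gf 20.0 tcp [0.415  0.2685 0.2138]
t 29.58 F [ 0.5  0.  -0.1] op 0.0879 gf 0.0 tcp [0.4148 0.2684 0.213 ]Traceback (most recent call last):
  File "<stdin>", line 8, in <module>
ValueError: The truth value of an array with more than one element is ambiguous. Use a.any() or a.all()
```

Released and raised; only my retreat line had a bug. I'll move clear and look.

```bash
python3 - <<'E'
from h import *
st(); o,z=tilt(42,-1)
p=(ball(0)-.169*z-.035*z); p[2]+=.08
r.reach(p.tolist(),o); st()
s=snap('top','t4.png'); s2=snap('scene','s4.png')
u=px(s,[[*TR,.01]])[0].astype(int);v=px(s2,[[*TR,.01]])[0].astype(int)
cr=lambda f,u:cv2.resize(cv2.imread('pics/'+f)[u[1]-40:u[1]+40,u[0]-45:u[0]+45],(400,300),interpolation=cv2.INTER_CUBIC)
cv2.imwrite('pics/c5.png',np.hstack([cr('t4.png',u),cr('s4.png',v)]))
E
```

```text
t 30.24 F [-0.3 -0.4 -0.6] op 0.0875 gf 0.0 tcp [0.4147 0.2684 0.3387]
t 32.38 F [-0.2  0.1  0.5] op 0.088 gf 0.0 tcp [ 0.425  -0.022   0.3191]
```

View pics/c5.png

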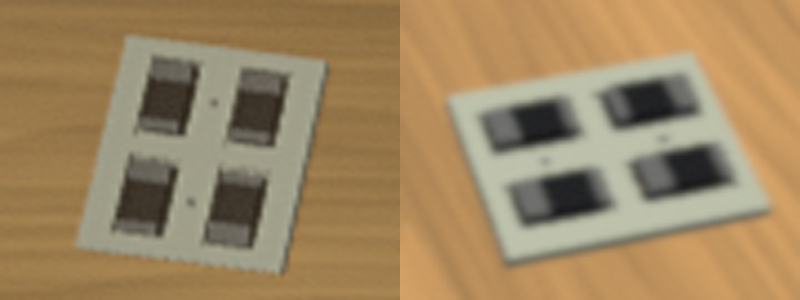

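All four packs look flat and seated. Now the isolator back on.

```bash
python3 - <<'E'
from h import *
o,z=tilt(42,-1); P=lambda q,b=.169:(ball(q)-b*z).tolist()
r.servo_line(P(0,.204),speed=.15); r.servo_line(P(0),speed=.12); r.grab(8); st()
for q in(.3,.6,.9,1.2,1.25): r.servo_line(P(q),speed=.08); st()
r.let_go(); r.servo_line(P(1.2,.265),speed=.12); st()
r.reach([.16,.45,.405],[180,0,90]) if r.inverse_kinematics([.16,.45,.405],[180,0,90]) is not None else None
st()
snap('top','t5.png');snap('scene','s5.png')
a=cv2.imread('pics/t5.png')[120:300,100:340];b=cv2.imread('pics/s5.png')[140:320,140:380]
cv2.imwrite('pics/c6.png',cv2.resize(np.hstack([a,b]),(800,300),interpolation=cv2.INTER_CUBIC))
E
```

```text
t 34.59 F [ 1.2  5.3 -0.6] op 0.025 gf 8.0 tcp [ 0.4482 -0.0247  0.2133]
t 35.0 F [0.8 5.7 0.4] op 0.0254 gf 8.0 tcp [ 0.467  -0.0273  0.2224]
t 35.41 F [0.4 4.7 0.6] op 0.0252 gf 8.0 tcp [ 0.4874 -0.0301  0.2256]
t 35.82 F [0.8 4.2 2. ] op 0.0254 gf 8.0 tcp [ 0.5078 -0.033   0.2228]
t 36.23 F [1.6 3.4 1.1] op 0.025 gf 8.0 tcp [ 0.5265 -0.0356  0.2138]
t 36.48 F [0.2 1.7 3.9] op 0.0254 gf 8.0 tcp [ 0.5293 -0.0359  0.2117]
t 38.51 F [ 0.   0.5 -0.7] op 0.0879 gf 0.0 tcp [ 0.4629 -0.0271  0.284 ]
t 40.81 F [0.9 0.7 0.6] op 0.0879 gf 0.0 tcp [0.1606 0.4497 0.4048]
```

View pics/c6.png

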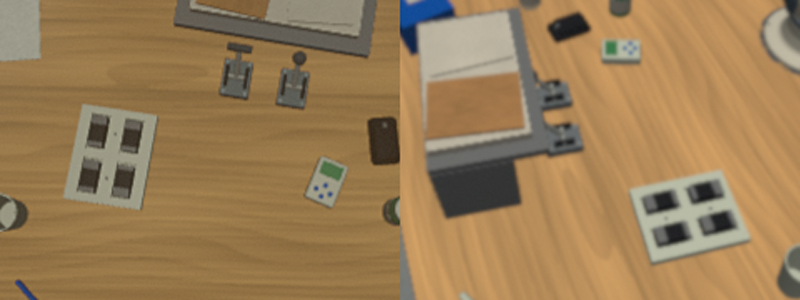

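Both levers are on (ball at (299,58), T-bar at (239,47) in the crop), all four bays are filled and the robot is clear.

```bash
python3 -c "
from station import r
print(r.hand_in())"
```

```text
the job is handed in; nothing more can be done
None
```

I handed the job in at about 41 s: the ball-knob isolator went off, both packs went flat into the two empty bays, and it went back on. The last pictures show the T-bar isolator still on and nothing else moved; the hand-in returned no verdict.

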